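Release the cam lock and run the sample shuttle home

TASK

Bring the sample in front of the reader head: first, with the shuttle still right back, turn the cam to its low point by pushing the upright peg of its lever round until the lever points straight away from the shuttle, in line with the shuttle's travel. Only then push the shuttle by its upright tab forward, fully home, so that its roller comes up against the low side of the cam. Only push: do not touch or lift the vial that rides in the shuttle, leave everything else standing where it is, and finish with the hand clear.

Things in the scene. Friction and masses are not known exactly. Their poses are not given: they have to be found in the camera images.
- bed: Fixed aluminium bed plate, 240 x 100 x 10 mm. Origin on the bench under the shuttle's centre line; plate from x = -135 to 105, y = -45 to 55 mm. x: the way the shuttle is pushed home (to the cam); y: left of that; z up. Rails beside the shuttle: 24 mm high, outer edges y = +-36 mm. Grey reader head 26 x 12 mm, 66 mm high, at x = -4, y = -41 mm.
- cam_pivot (a point): Top of the fixed upright shaft on which the cam turns: bed x = 60, y = 0 mm (on the shuttle's centre line), 40 mm above the bench. The cam is a steel disc of 30 mm radius set 15 mm off this shaft, 12 to 26 mm above the bench; away from its low point it blocks the shuttle short of home.
- cam (a joint): Cam angle, rad: where its lever and lobe point, counter-clockwise from above, from the bed's x axis. 0 = low point (lever straight away from the shuttle). Starts at 1.2 to 1.95, lever out on the bed's left (+y): turn it clockwise. Range -1.0 to 2.4, no stop or click at 0; stiff friction (0.3 N m, about 5 N at the peg) holds it where it is left.
- peg_top (a point): Centre of the top of the steel peg on the end of the cam's lever, 78 mm above the bench. The peg is upright, 14 mm in diameter and stands 44 mm above the lever (34 to 78 mm above the bench); its axis is 65 mm from the cam's shaft. The lever is a bar 14 mm wide (19 mm round the foot of the peg), 26 to 34 mm above the bench.
- shuttle (a joint): Travel of the shuttle forward along the bed's x axis in m: 0 right back (the start), 0.0315 fully home, where it meets its end stop just as its roller reaches the low side of the cam. Friction about 2 N; it stays where it is left.
- tab_back (a point): Centre of the rear face of the shuttle's upright push tab, 45 mm above the bench; starts at bed x = -108 mm, y = 0. Push here along the bed's +x. The tab is 44 mm wide, 6 mm thick, 20 to 67 mm above the bench; behind it are only 27 mm of bed plate (10 mm high) and then free bench.
- sample_mid (a point): Middle of the white-capped sample vial, 50 mm above the bench. The vial is 27 mm across, 58 mm high (top 79 mm above the bench) and stands loose in a ring on the shuttle (38 mm across, top 43 mm above the bench), 73 mm ahead of the tab's rear face. It rides with the shuttle; not to be touched.
- spare_a: A spare vial, 27 mm in diameter and 58 mm high, standing on the bench left of the bed; origin at the centre of its underside. A bystander.
- spare_b: A second spare vial, the same size, further back along the bed; origin at the centre of its underside. A bystander.
- tape: A roll of tape lying flat beyond the cam end of the bed, 53 mm across, 19 mm high; origin on its underside. A bystander.
- white_bottle: A white reagent bottle with a screw cap, 56 mm in diameter, 112 mm high, back left; origin at the centre of its underside. A bystander. (A fixed spray bottle, 262 mm high, also stands at the left, near x = 0.29, y = 0.41 m.)
- brown_bottle: A brown reagent bottle, 60 mm in diameter, 120 mm high, on the left; origin at the centre of its underside. A bystander.
- round_tub: A flat round tub, 91 mm across, 33 mm high, back right; origin at the centre of its underside. A bystander.
- hex_keys: A folding hex key set, 98 x 18 x 24 mm, lying front right; origin on its underside. A bystander.

How it is judged:
On the way, in this order (a step that is already met when the one before it is completed fails the run):
1. the cam is at its low point while the shuttle is still right back (value of joint cam between -0.25 and 0.25 rad and value of joint shuttle below 0.004 m), for 0.2 s.
2. the shuttle is pushed fully home, the cam still at its low point (value of joint shuttle above 0.029 m and value of joint cam between -0.3 and 0.3 rad), for 0.2 s.
At the end, for the whole second after the job is handed in: The shuttle is within 2.5 mm of fully home and at rest, the cam is within 0.3 rad of its low point, and the sample vial stands upright in its ring (all of step 2 and velocity of joint shuttle below 0.01 m/s and x of sample_mid in the frame of tab_back between 0.066 and 0.08 m and angle between sample_mid's own z axis and vertical below 0.25 rad and height (world z) of sample_mid below 0.056 m); the robot touches nothing.
It fails at once if the shuttle is pushed forward while the cam is off its low point (value of joint shuttle above 0.006 m and (value of joint cam above 0.4 rad or value of joint cam below -0.4 rad)).
It fails at once if the sample vial is touched (contact force between sample and the fingers above 0.5 N or contact force between sample and the arm above 0.5 N).
It fails at once if the sample vial is lifted or tipped (height (world z) of sample_mid above 0.062 m or angle between sample_mid's own z axis and vertical above 0.4 rad).
It fails at once if a bystander is shifted or lifted (distance of any of spare_a, spare_b, tape, white_bottle, brown_bottle, round_tub, hex_keys from where it was at the start of the episode above 0.015 m).
It also fails if it takes over 61 s, if anything falls off the work surface, if the arm or the gripper's body presses on something with over 40 N, if the wrist force passes 120 N, or if a joint passes its speed limit or range.

ROBOT

A 6-joint arm with a two-finger parallel gripper is mounted at the origin on the work surface; the furniture and walls round the work are solid. World frame = base frame: x ahead of the robot, y to its left, z up, the work surface at z = 0. Lengths are in m, angles in rad, forces in N, time in s.
With the tool pointing down it reaches from about 0.35 to 0.775 m from the base axis. Payload 5.5 kg.
Tool frame: the origin (TCP) lies midway between the tips of the shut fingers; the grasp point (between the pads) lies 19 mm behind it; z points along the fingers, y is the line along which they close (so a half turn about z gives the same grasp; the last joint's range is limited). The gripper opens to 85 mm and grips with 20 to 120 N. Pads are 22 mm wide; open, the fingers measure 114 mm over their backs; the gripper's body (76 mm by 85 mm) begins 54 mm behind the grasp point. The pads swing forward as they close: fully open they stand 13 mm farther back than shut.
Start: joints at [-1.461, 0.313, 0.046, 1.304, 0, 1.431], TCP at [0.142, -0.557, 0.231] pointing down, gripper open.
Joint ranges: [-2.76, 2.76], [-0.86, 1.69], [-1.03, 1.26], [-2.2, 2.34], [-1.47, 1.5], [-3.14, 3.14]. Speed limits (rad/s): [2.57, 2.57, 3.14, 3.14, 3.14, 3.14].

INTERFACE

Orientations are given as a unit quaternion [w, x, y, z].
In Python, from workcell import telemetry, imaging, env gives the robot as it stands. The module is installed in compiled form; this text tells all that it offers.
- The arm moves only by the tool step_arm, never from a script. Its argument "moves" is a list of rows, each a list of 3 entries, a list of its own where there are three numbers: the shift along the tool's x, y, z in mm, then the turn, a rotation vector about the tool's x, y, z in rad, then the finger opening in mm, from 0 to 85.4. A call has 1 to 8 rows; each row is the pose to reach, as a shift and turn from the pose commanded when the call began, along the tool's axes at that moment; what a row does not reach only later rows make up. A row lasts 1/12 s, in which the tool goes at most 41.7 mm and 7.16 degrees, less where a joint would pass 70% of its speed; a pose out of reach is approached as far as the arm can. A call with a gripper value outside its range is refused whole. The fingers move at their own pace and stop on an object; "grip_force" is the grip in N (left out, the last holds). Time passes only in rows, so rows that repeat a pose let the fingers close. It gives the time, the measured TCP pose, the force, the opening and the grip force at its end, in the units of the state.
- telemetry.get_state(): the state, without advancing time (a new reading comes with each control period).
- imaging.read_camera(name): name is "scene" or "top" or "wrist"; returns the picture (400x640x3 uint8, red, green, blue); there is no depth.
- imaging.camera_params(name): a dict with "camera_matrix" (3x3 intrinsics, pixels), "pose" (4x4, takes a point from camera to world coordinates). Camera axes: x right, y up, looking along -z (the intrinsics and any distortion apply to the point x, -y, -z); pixel columns grow to the right and rows downward; lengths in m; the calibration is good to about 2 mm. A picture is of the moment at which its call begins: read the wrist's pose just before it. camera_params takes no time and is no camera call; for the wrist camera it gives the pose at the moment of the call.
- env.hand_in(): hands the job in; it is judged then, once.
The state is a dict: "clock": time; "joint_pos": joint angles; "qvel": joint speeds; "tau": joint torques, N m; "tcp_pos": TCP position; "orientation": TCP orientation; "wrist_force": force on the tool from outside, world axes, zero at the start; "ft_torque": the same for the moment, N m; "finger_gap": finger opening in m; "grip_force": force on a finger pad.
Only numpy, scipy, OpenCV 4.12 (cv2) and the standard library are available. Lean on these libraries where they do the work, as an engineer would, in place of code of your own. Each camera call takes 0.05 s, during which the arm holds its last target. There are 200 camera calls.

## Working session

There is one attempt and no reset: what is moved stays moved. The work goes in short steps, Python scripts to look and compute and a tool call to move; the robot and the scene stay as the last step left them, time stands still between calls to the robot, and variables do not carry over. Pictures are saved under pics/ and viewed, at most 10 in all, crops included, and the job is handed in when it is done.

Besides the shell and the picture viewer there is one more tool, called after "Emit:" as name([rows], argument=value, ...), one row to a line, values as JSON. step_arm: Moves the arm, as the interface text tells. Its arguments: {"type":"object","properties":{"moves":{"type":"array"},"grip_force":{"type":"number"}},"required":["moves"]}

```bash
mkdir -p pics
python3 - <<'E'
from workcell import telemetry, imaging, env
import cv2,numpy as np
s=telemetry.get_state();print(s['tcp_pos'],s['orientation'],s['clock'])
for n in("scene","top"):
    im=imaging.read_camera(n);cv2.imwrite(f'pics/{n}0.png',im[:,:,::-1])
    p=imaging.camera_params(n);print(n,np.round(p['camera_matrix'],1).tolist(),np.round(p['pose'],4).tolist(),[k for k in p])
E
```

```text
[ 0.14207395 -0.55664888  0.23038855] [-9.24667961e-04  9.92210770e-01  1.24566982e-01  1.14763529e-05] 0.0
scene [[425.8, 0.0, 325.6], [0.0, 425.8, 193.9], [0.0, 0.0, 1.0]] [[0.6554, 0.412, -0.633, -0.1931], [-0.7549, 0.3812, -0.5336, -0.465], [0.0215, 0.8276, 0.5609, 0.6696], [0.0, 0.0, 0.0, 1.0]] ['camera_matrix', 'pose']
top [[378.8, 0.0, 323.5], [0.0, 378.8, 195.4], [0.0, 0.0, 1.0]] [[0.0012, 0.9819, -0.1893, 0.3255], [-0.9989, 0.0099, 0.0451, 0.0935], [0.0462, 0.189, 0.9809, 0.9649], [0.0, 0.0, 0.0, 1.0]] ['camera_matrix', 'pose']
```

View pics/top0.png

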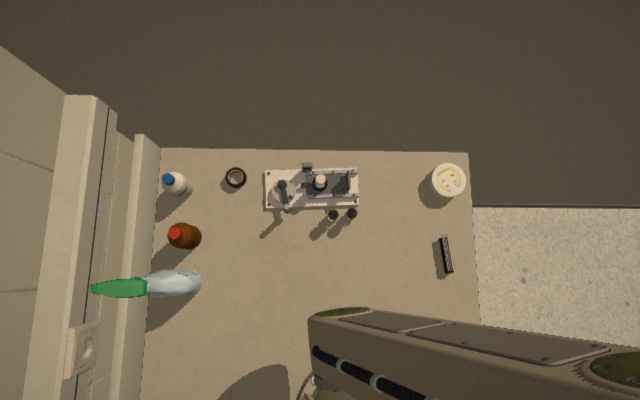

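View pics/scene0.png

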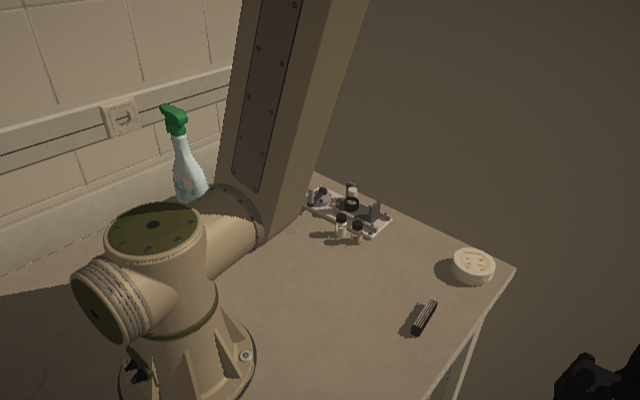

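The top view shows the bed at about (265–358, 168–208) px. The shuttle travels to image left (world +y), and the spare vials stand at (333,215) and (352,213). Next I'll zoom in and measure.

```bash
cat > h.py <<'E'
from workcell import telemetry, imaging, env
import cv2,numpy as np
def ray(n,uv,z,p=None):
    p=p or imaging.camera_params(n);K=p['camera_matrix'];T=np.array(p['pose'])
    d=np.linalg.inv(K)@[uv[0],uv[1],1.];d=T[:3,:3]@(d*[1,-1,-1]);o=T[:3,3]
    return (o+d*(z-o[2])/d[2])
def proj(n,X,p=None):
    p=p or imaging.camera_params(n);T=np.array(p['pose']);c=T[:3,:3].T@(np.array(X)-T[:3,3]);c=c*[1,-1,-1];q=p['camera_matrix']@c;return q[:2]/q[2]
E
python3 - <<'E'
from h import *
im=cv2.imread('pics/top0.png')
c=cv2.resize(im[150:230,250:370],None,fx=6.6,fy=6.6,interpolation=cv2.INTER_CUBIC);cv2.imwrite('pics/topc.png',c)
hsv=cv2.cvtColor(im,cv2.COLOR_BGR2GRAY)[150:230,250:370]
m=(hsv>150).astype(np.uint8)
m=cv2.morphologyEx(m,cv2.MORPH_CLOSE,np.ones((9,9)))
cs=cv2.findContours(m,0,2)[0];k=max(cs,key=cv2.contourArea);r=cv2.minAreaRect(k);b=cv2.boxPoints(r)+[250,150]
print(r,b.tolist());print([ray('top',q,.01).round(4).tolist() for q in b])
E
```

```text
((33.709747314453125, 37.45347595214844), (38.24095916748047, 37.04953384399414), 87.79740142822266) [[264.46380615234375, 169.05908584594727], [301.48596954345703, 167.63515853881836], [302.9556884765625, 205.8478660583496], [265.9335250854492, 207.27179336547852]]
[[0.5776, 0.2024, 0.01], [0.5827, 0.1069, 0.01], [0.4821, 0.1019, 0.01], [0.4776, 0.1957, 0.01]]
```

View pics/topc.png

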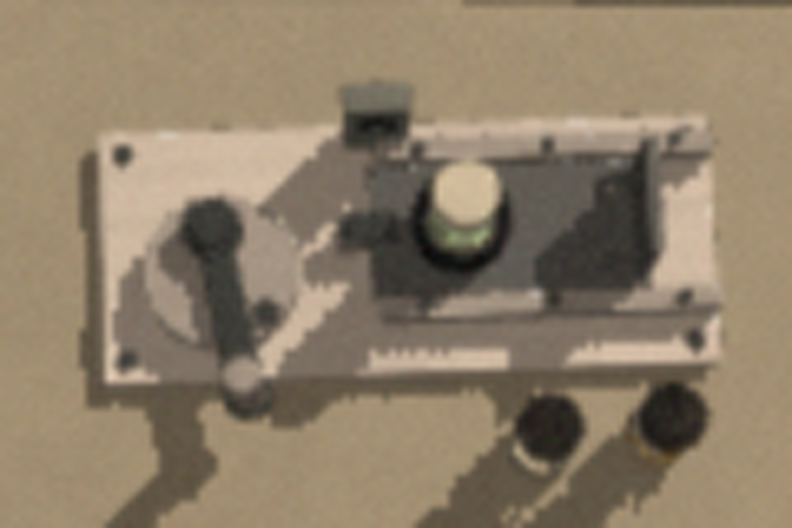

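The crop shows the lever hub at crop (213,227) and the peg top at (243,375). The tab is at the right (650,200), and spares a and b are at crop (550,430) and (672,418). The lever points image-down, which is bed +y and world −x.

Run:
```python
from h import *
px=lambda x,y:(250+x/6.6-.42,150+y/6.6-.42)
P={k:ray('top',px(*v[:2]),v[2]) for k,v in dict(TL=(100,133,.01),TR=(708,117,.01),BR=(720,362,.01),BL=(107,383,.01),hub=(213,227,.04),peg=(243,375,.078),tab=(652,195,.06),sa=(550,428,.058),sb=(672,415,.058)).items()}
for k,v in P.items(): print(k,v.round(4))
B=np.array([P[k][:2] for k in('TL','TR','BR','BL')]);b=np.array([[105,-45],[-135,-45],[-135,55],[105,55]])/1e3
A=B-B.mean(0);a=b-b.mean(0);th=np.arctan2((a[:,0]*A[:,1]-a[:,1]*A[:,0]).sum(),(a*A).sum());R=np.array([[np.cos(th),-np.sin(th)],[np.sin(th),np.cos(th)]])
t=B.mean(0)-R@b.mean(0);print('yaw',th,'t',t,'res',(b@R.T+t-B).round(4).tolist())
for k,v in P.items(): print(k,((v[:2]-t)@R).round(4))
print(telemetry.get_state()['joint_pos'],imaging.camera_params('wrist'))
```

```text
TL [0.5758 0.2017 0.01  ]
TR [ 0.5856 -0.0378  0.01  ]
BR [ 0.4871 -0.041   0.01  ]
BL [0.4767 0.196  0.01  ]
hub [0.5319 0.1548 0.04  ]
peg [0.4693 0.1404 0.078 ]
tab [ 0.5416 -0.0094  0.06  ]
sa [0.4538 0.0289 0.058 ]
sb [ 0.459  -0.0161  0.058 ]
yaw 1.61329345209843 t [0.53564735 0.09492766] res [[0.0004, 0.0001], [0.0008, -0.0002], [-0.0006, -0.0013], [-0.0005, 0.0015]]
TL [ 0.1049 -0.0446]
TR [-0.1347 -0.0442]
BR [-0.1337  0.0543]
BL [0.1035 0.0546]
hub [0.06   0.0012]
peg [0.0482 0.0644]
tab [-0.1045 -0.0015]
sa [-0.0625  0.0845]
sb [-0.1077  0.0813]
[-1.46058933e+00  3.13914841e-01  4.50854417e-02  1.30361498e+00
 -2.56094197e-05  1.43120340e+00] {'camera_matrix': array([[283.5072921 ,   0.        , 323.53418125],
       [  0.        , 283.5072921 , 196.6997072 ],
       [  0.        ,   0.        ,   1.        ]]), 'pose': array([[ 0.24709781,  0.93121937,  0.26790512,  0.21026704],
       [-0.9689897 ,  0.23783019,  0.06705042, -0.53990128],
       [-0.00127728, -0.27616532,  0.9611093 ,  0.37214672],
       [ 0.        ,  0.        ,  0.        ,  1.        ]])}
```

The bed pose fits to about 1.5 mm, and the cam angle is about 1.75 rad. I'm starting the transit, with the hand turning towards the peg.

Emit:
step_arm([
  [[33, -20, 0], [0, 0, -0.12], 30],
  [[66, -40, 0], [0, 0, -0.24], 30],
  [[100, -60, 0], [0, 0, -0.36], 30],
  [[133, -80, 0], [0, 0, -0.48], 30],
  [[166, -100, 0], [0, 0, -0.6], 30],
  [[200, -120, 0], [0, 0, -0.72], 30],
  [[233, -140, 0], [0, 0, -0.84], 30],
  [[266, -160, 0], [0, 0, -0.96], 30],
])

```text
clock: 0.77
tcp_pos: [0.3611, -0.3346, 0.231]
orientation: [-0.0, 0.821, 0.571, -0.0]
wrist_force: [0.6, -0.7, 0.4]
finger_gap: 0.0303
grip_force: 0.0
```

```bash
cat >> h.py <<'E'
from scipy.spatial.transform import Rotation as Ro
TH=1.6133;BT=np.array([.5356,.0949])
def b2w(x,y):
    c,s=np.cos(TH),np.sin(TH);return np.array([c*x-s*y+BT[0],s*x+c*y+BT[1]])
def plan(targets,show=True):
    "targets: (world x,y,z, yaw of tool x) -> shifts mm / rotvec"
    s=telemetry.get_state();q=s['orientation'];R0=Ro.from_quat([q[1],q[2],q[3],q[0]]);p=np.array(s['tcp_pos'])
    print('t',round(s['clock'],2),'p',p.round(4),'yaw',np.arctan2(*R0.as_matrix()[[1,0],0]).round(3),'F',np.round(s['wrist_force'],1),'gap',round(s['finger_gap'],4),'q',np.round(s['joint_pos'],2))
    for x,y,z,w in targets:
        c,sn=np.cos(w),np.sin(w);Rt=Ro.from_matrix(np.array([[c,sn,0],[sn,-c,0],[0,0,-1]]))
        print((R0.inv().apply(np.array([x,y,z])-p)*1e3).round(1),(R0.inv()*Rt).as_rotvec().round(3))
E
python3 -c "
from h import *
plan([(.4693,.1404,.20,3.365)])"
```

```text
t 0.77 p [ 0.3611 -0.3346  0.231 ] yaw 1.215 F [ 0.6 -0.7  0.4] gap 0.0303 q [-0.91  0.15 -0.16  1.26 -0.    1.02]
[483.  -63.8  31.2] [-0.00e+00 -1.00e-03 -2.15e+00]
```

Emit:
step_arm([
  [[35, -4, 0], [0, 0, -0.12], 30],
  [[70, -8, 0], [0, 0, -0.24], 30],
  [[105, -13, 0], [0, 0, -0.36], 30],
  [[140, -18, 0], [0, 0, -0.48], 30],
  [[175, -23, 0], [0, 0, -0.6], 30],
  [[210, -28, 0], [0, 0, -0.72], 30],
  [[240, -32, 0], [0, 0, -0.84], 30],
  [[270, -36, 0], [0, 0, -0.96], 30],
])

```text
clock: 1.43
tcp_pos: [0.4218, -0.0692, 0.2311]
orientation: [-0.0, 0.464, 0.886, -0.0]
wrist_force: [0.3, -0.6, -0.2]
finger_gap: 0.0296
grip_force: 0.0
```

```bash
python3 -c "
from h import *
plan([(.4693,.1404,.20,3.365)])"
```

```text
t 1.43 p [ 0.4218 -0.0692  0.2311] yaw 2.176 F [ 0.3 -0.6 -0.2] gap 0.0296 q [-0.35  0.03 -0.3   1.24 -0.    0.61]
[145.3 158.4  31.1] [-0.    -0.    -1.189]
```

Emit:
step_arm([
  [[18, 20, 4], [0, 0, -0.12], 30],
  [[36, 40, 8], [0, 0, -0.24], 30],
  [[54, 60, 12], [0, 0, -0.36], 30],
  [[72, 80, 16], [0, 0, -0.48], 30],
  [[90, 99, 20], [0, 0, -0.6], 30],
  [[108, 119, 24], [0, 0, -0.72], 30],
  [[127, 139, 28], [0, 0, -0.84], 30],
  [[145, 158, 31], [0, 0, -0.96], 30],
])

```text
clock: 2.1
tcp_pos: [0.4705, 0.1392, 0.1996]
orientation: [-0.0, 0.003, 1.0, -0.0]
wrist_force: [-0.0, -0.7, 0.1]
finger_gap: 0.0299
grip_force: 0.0
```

Emit:
step_arm([
  [[0, 0, 0], [0, 0, -0.12], 30],
  [[0, 0, 0], [0, 0, -0.23], 30],
  [[0, 0, 0], [0, 0, -0.23], 30],
  [[0, 0, 0], [0, 0, -0.23], 30],
])

```text
clock: 2.43
tcp_pos: [0.4704, 0.1378, 0.1999]
orientation: [-0.0, -0.107, 0.994, -0.0]
wrist_force: [0.0, -1.0, 0.4]
finger_gap: 0.0299
grip_force: 0.0
```

Run:
```python
from h import *
plan([(.4693,.1404,.052,3.365)])
p=imaging.camera_params('wrist');im=imaging.read_camera('wrist');cv2.imwrite('pics/w1.png',im[:,:,::-1])
np.savez('w1.npz',K=p['camera_matrix'],T=p['pose'])
for X in [(.4693,.1404,.078),(*b2w(.06,0),.04)]:print(proj('wrist',X,p).round(1))
```

```text
t 2.43 p [0.4704 0.1378 0.1999] yaw -2.926 F [ 0.  -1.   0.4] gap 0.0299 q [ 0.12  0.16 -0.23  1.18 -0.   -0.09]
[  0.4   2.8 147.9] [-0.    -0.001 -0.008]
[326.9 190.5]
[326.8 237. ]
```

View pics/w1.png

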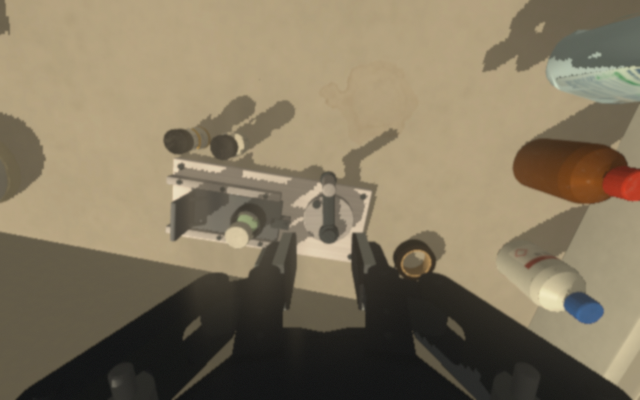

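The wrist picture confirms the top-view measurement. The peg top is at (329,188) px against a predicted (327,190), and the hub is at (329,235) against (327,237). I'm lowering the open fingers around the peg.

Emit:
step_arm([
  [[0, 1, 30], [0, 0, 0], 30],
  [[0, 2, 60], [0, 0, 0], 30],
  [[0, 2, 85], [0, 0, 0], 30],
  [[0, 2, 105], [0, 0, 0], 30],
  [[0, 2, 120], [0, 0, 0], 30],
  [[0, 2, 135], [0, 0, 0], 30],
  [[0, 2, 148], [0, 0, 0], 30],
  [[0, 2, 148], [0, 0, 0], 30],
])

```text
clock: 3.15
tcp_pos: [0.4683, 0.1389, 0.0499]
orientation: [-0.002, -0.107, 0.994, -0.0]
wrist_force: [-0.4, -0.6, -0.3]
finger_gap: 0.0295
grip_force: 0.0
```

Run:
```python
from h import *
c=b2w(.06,0)
T=[]
# trailing pad leads by slack 8 mm -> command angle overshoot handled later
for a in np.linspace(1.752,-.12,17)[1:]:
    r=.065; T.append((*(c+r*np.array([np.cos(a+TH),np.sin(a+TH)])),.050,a+TH))
plan(T[:8]); plan(T[8:])
```

```text
t 3.15 p [0.4683 0.1389 0.0499] yaw -2.927 F [-0.4 -0.6 -0.3] gap 0.0295 q [ 0.12  0.29 -0.47  0.82 -0.   -0.09]
[-2.1  8.8 -0.1] [ 0.    -0.005  0.108]
[-3.3 16.3 -0.1] [-0.    -0.005  0.225]
[-5.5 23.6 -0.1] [-0.    -0.005  0.342]
[-8.4 30.6 -0.1] [-0.001 -0.005  0.459]
[-12.2  37.2  -0.1] [-0.001 -0.004  0.576]
[-16.7  43.3  -0.1] [-0.001 -0.004  0.693]
[-21.9  48.8  -0.2] [-0.002 -0.004  0.81 ]
[-27.7  53.8  -0.2] [-0.002 -0.004  0.927]
t 3.15 p [0.4683 0.1389 0.0499] yaw -2.927 F [-0.4 -0.6 -0.3] gap 0.0295 q [ 0.12  0.29 -0.47  0.82 -0.   -0.09]
[-34.   58.   -0.2] [-0.002 -0.004  1.044]
[-40.8  61.4  -0.3] [-0.002 -0.004  1.161]
[-47.9  64.   -0.3] [-0.003 -0.004  1.278]
[-55.3  65.8  -0.3] [-0.003 -0.004  1.395]
[-62.9  66.6  -0.3] [-0.003 -0.004  1.512]
[-70.5  66.6  -0.4] [-0.003 -0.004  1.629]
[-78.   65.8  -0.4] [-0.004 -0.004  1.746]
[-85.4  64.   -0.5] [-0.004 -0.003  1.863]
```

Emit:
step_arm([
  [[-2, 8.8, 0], [0, 0, 0.108], 30],
  [[-3.3, 16.3, 0], [0, 0, 0.225], 30],
  [[-5.5, 23.6, 0], [0, 0, 0.342], 30],
  [[-8.4, 30.6, 0], [0, 0, 0.459], 30],
  [[-12.2, 37.2, 0], [0, 0, 0.576], 30],
  [[-16.7, 43.3, 0], [0, 0, 0.693], 30],
  [[-22, 48.8, 0], [0, 0, 0.81], 30],
  [[-27.7, 53.8, 0], [0, 0, 0.927], 30],
])

```text
clock: 3.82
tcp_pos: [0.4838, 0.1968, 0.0523]
orientation: [-0.001, 0.351, 0.936, -0.002]
wrist_force: [-2.5, -4.3, -0.3]
finger_gap: 0.03
grip_force: 2.8
```

Run:
```python
from h import *
c=b2w(.06,0)
T=[]
for a in np.linspace(1.752,-.12,17)[9:]:
    r=.065; T.append((*(c+r*np.array([np.cos(a+TH),np.sin(a+TH)])),.050,a+TH))
plan(T)
```

```text
t 3.82 p [0.4838 0.1968 0.0523] yaw 2.424 F [-2.5 -4.3 -0.3] gap 0.03 q [ 0.23  0.34 -0.38  0.85 -0.    0.95]
[-0.1  8.1  2.2] [-0.005 -0.001  0.112]
[-1.4 15.6  2.2] [-0.005 -0.     0.229]
[-3.5 22.8  2.2] [-0.005  0.     0.346]
[-6.5 29.8  2.1] [-0.005  0.     0.463]
[-10.3  36.4   2.1] [-0.005  0.001  0.58 ]
[-14.8  42.5   2.1] [-0.005  0.001  0.697]
[-20.   48.1   2. ] [-0.005  0.001  0.814]
[-25.9  52.9   2. ] [-0.005  0.002  0.931]
```

Emit:
step_arm([
  [[0, 8, 1], [0, 0, 0.112], 30],
  [[-1.4, 15.6, 2], [0, 0, 0.229], 30],
  [[-3.5, 22.8, 2], [0, 0, 0.346], 30],
  [[-6.5, 29.8, 2], [0, 0, 0.463], 30],
  [[-10.3, 36.4, 2], [0, 0, 0.58], 30],
  [[-14.8, 42.5, 2], [0, 0, 0.697], 30],
  [[-20, 48, 2], [0, 0, 0.814], 30],
  [[-23, 50.6, 2], [0, 0, 0.87], 30],
])

```text
clock: 4.48
tcp_pos: [0.5351, 0.2205, 0.0507]
orientation: [-0.0, 0.713, 0.701, -0.002]
wrist_force: [-3.7, -2.4, 2.5]
finger_gap: 0.0297
grip_force: 2.3
```

Run:
```python
from h import *
c=b2w(.06,0)
plan([(*(c+.065*np.array([np.cos(a+TH),np.sin(a+TH)])),.050,a+TH) for a in (-.06,-.12)])
T=imaging.camera_params('top')
im=imaging.read_camera('top');cv2.imwrite('pics/t2.png',cv2.resize(im[140:220,230:370,::-1],None,fx=5.7,fy=5.7,interpolation=cv2.INTER_CUBIC))
```

```text
t 4.48 p [0.5351 0.2205 0.0507] yaw 1.555 F [-3.7 -2.4  2.5] gap 0.0297 q [ 0.25  0.44 -0.23  0.9  -0.    1.84]
[-0.7 -0.9  0.7] [-0.003  0.002  0.002]
[-0.8  3.   0.6] [-0.003  0.002  0.062]
```

View pics/t2.png

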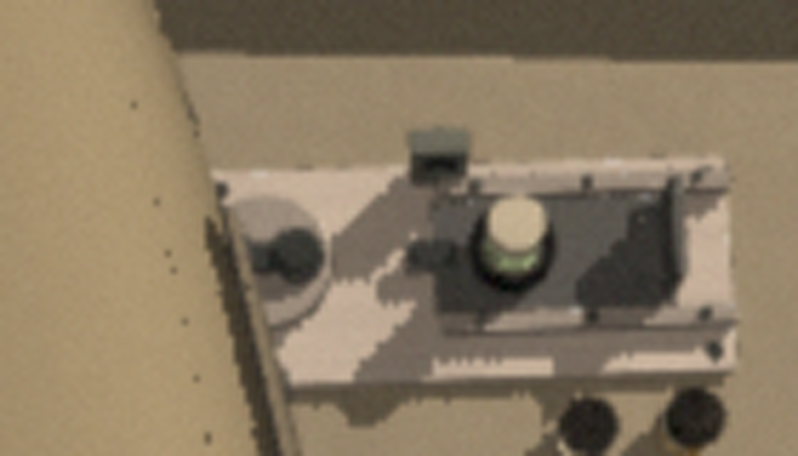

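The lever now points to image left, in line with the travel: the hub is at (295,255) and the bar runs left to (250,256). I'll nudge it slightly further, back off, rise and check with the wrist camera.

Emit:
step_arm([
  [[0, 2, 0.5], [0, 0, 0.03], 30],
  [[0, 4, 0.5], [0, 0, 0.06], 30],
  [[0, 4, 0.5], [0, 0, 0.06], 30],
  [[0, -1, 0.5], [0, 0, 0.06], 30],
  [[0, -4, -10], [0, 0, 0.06], 30],
  [[0, -4, -45], [0, 0, 0.06], 30],
  [[0, -4, -80], [0, 0, 0.06], 30],
  [[0, -4, -110], [0, 0, 0.06], 30],
])

```text
clock: 5.2
tcp_pos: [0.5324, 0.222, 0.1633]
orientation: [0.001, 0.73, 0.683, 0.001]
wrist_force: [1.5, 0.1, -0.4]
finger_gap: 0.0302
grip_force: 0.0
```

Emit:
step_arm([
  [[-30, 0, 0], [0, 0, 0], 0],
  [[-60, 0, 0], [0, 0, 0], 0],
  [[-60, 0, 0], [0, 0, 0], 0],
])

```text
clock: 5.45
tcp_pos: [0.5286, 0.1588, 0.1625]
orientation: [0.002, 0.732, 0.682, 0.001]
wrist_force: [-0.9, 0.7, -0.6]
finger_gap: -0.0001
grip_force: 0.0
```

Run:
```python
from h import *
plan([])
p=imaging.camera_params('wrist');im=imaging.read_camera('wrist');cv2.imwrite('pics/w2.png',im[:,:,::-1])
np.savez('w2.npz',K=p['camera_matrix'],T=p['pose'])
for X in [(*b2w(.125,0),.078),(*b2w(.06,0),.04),(*b2w(-.108,0),.045),(*b2w(-.035,0),.079)]:print(proj('wrist',X,p).round(1))
```

```text
t 5.45 p [0.5286 0.1588 0.1625] yaw 1.5 F [-0.9  0.7 -0.6] gap -0.0001 q [ 0.15  0.3  -0.15  1.12 -0.    1.79]
[319.5 126.8]
[327.8 194. ]
[344.2 339.6]
[339.6 303.3]
```

View pics/w2.png

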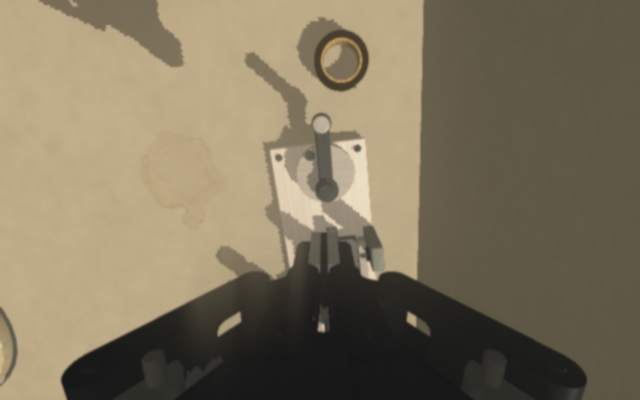

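The wrist view shows the peg at (321,124) px, against a predicted (319.5,127) for angle 0, and the hub at (327,189). The cam is at its low point to within about 0.03 rad. Next I'll go behind the tab.

```bash
python3 -c "
from h import *
plan([(*b2w(-.148,0),.163,TH),(*b2w(-.148,0),.042,TH)])"
```

```text
t 5.5 p [0.5285 0.1603 0.1621] yaw 1.5 F [-0.4 -0.2 -0.2] gap -0.0001 q [ 0.15  0.3  -0.15  1.12 -0.    1.79]
[-211.8   28.4   -1. ] [ 0.003 -0.    -0.113]
[-211.9   28.   120. ] [ 0.003 -0.    -0.113]
```

Emit:
step_arm([
  [[-30, 4, -2], [0, 0, -0.016], 0],
  [[-60, 8, -2], [0, 0, -0.032], 0],
  [[-90, 12, -2], [0, 0, -0.05], 0],
  [[-120, 16, -2], [0, 0, -0.065], 0],
  [[-150, 20, -2], [0, 0, -0.08], 0],
  [[-180, 24, -2], [0, 0, -0.1], 0],
  [[-212, 28, -2], [0, 0, -0.113], 0],
  [[-212, 28, -2], [0, 0, -0.113], 0],
])

```text
clock: 6.17
tcp_pos: [0.5429, -0.0558, 0.1629]
orientation: [0.002, 0.692, 0.722, 0.0]
wrist_force: [-0.4, -0.4, -0.6]
finger_gap: 0.0
grip_force: 0.0
```

Run:
```python
from h import *
plan([(*b2w(-.148,0),.042,TH)])
p=imaging.camera_params('wrist');im=imaging.read_camera('wrist');cv2.imwrite('pics/w3.png',im[:,:,::-1])
for X in [(*b2w(-.108,.022),.067),(*b2w(-.108,-.022),.067),(*b2w(-.135,0),.01)]:print(proj('wrist',X,p).round(1))
```

```text
t 6.17 p [ 0.5429 -0.0558  0.1629] yaw 1.612 F [-0.4 -0.4 -0.6] gap 0.0 q [-0.25  0.28 -0.16  1.12 -0.    1.28]
[  3.1  -1.2 120.9] [ 0.002  0.002 -0.001]
[295.4 148.6]
[348.4 148.6]
[322.2 168.2]
```

View pics/w3.png

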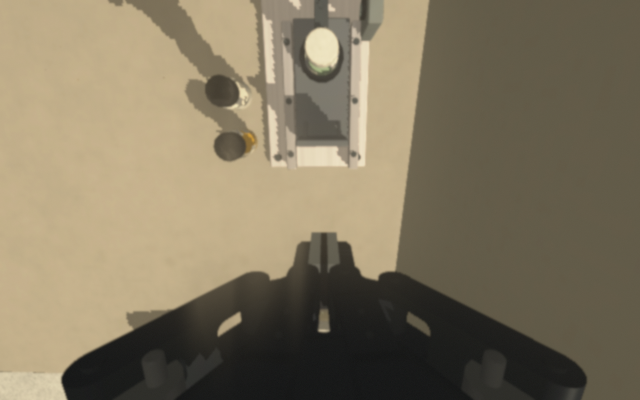

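The picture shows the tab at about columns 295–350, row 142, the plate's rear edge at row 166, and the fingers centred at column 323 behind it. I'm descending.

Emit:
step_arm([
  [[0, -1, 30], [0, 0, 0], 0],
  [[0, -1, 60], [0, 0, 0], 0],
  [[0, -1, 85], [0, 0, 0], 0],
  [[0, -1, 105], [0, 0, 0], 0],
  [[0, -1, 121], [0, 0, 0], 0],
  [[0, -1, 121], [0, 0, 0], 0],
])

```text
clock: 6.72
tcp_pos: [0.5381, -0.0494, 0.0382]
orientation: [-0.003, 0.69, 0.723, -0.001]
wrist_force: [-1.4, 0.1, 0.5]
finger_gap: -0.0002
grip_force: 0.0
```

Emit:
step_arm([
  [[8, 0, 0], [0, 0, 0], 0],
  [[16, 0, 0], [0, 0, 0], 0],
  [[22, 0, 0], [0, 0, 0], 0],
  [[28, 0, 0], [0, 0, 0], 0],
  [[32, 0, 0], [0, 0, 0], 0],
  [[36, 0, 0], [0, 0, 0], 0],
  [[40, 0, 0], [0, 0, 0], 0],
  [[44, 0, 0], [0, 0, 0], 0],
])

```text
clock: 7.38
tcp_pos: [0.5393, -0.0077, 0.0418]
orientation: [0.001, 0.691, 0.723, 0.0]
wrist_force: [0.0, -2.1, 1.5]
finger_gap: -0.0002
grip_force: 1.2
```

```bash
python3 -c "
from h import *
plan([(*b2w(-.108+.0315-.011,0),.042,TH)])"
```

```text
t 7.38 p [ 0.5393 -0.0077  0.0418] yaw 1.615 F [ 0.  -2.1  1.5] gap -0.0002 q [-0.16  0.38 -0.36  0.84 -0.    1.36]
[15.2  0.7 -0.2] [0.001 0.001 0.002]
```

In contact at about 2 N. I'm continuing gently.

Emit:
step_arm([
  [[2, 0, 0], [0, 0, 0], 0],
  [[4, 0, 0], [0, 0, 0], 0],
  [[6, 0, 0], [0, 0, 0], 0],
  [[8, 0, 0], [0, 0, 0], 0],
  [[10, 0, 0], [0, 0, 0], 0],
  [[11, 0, 0], [0, 0, 0], 0],
  [[12, 0, 0], [0, 0, 0], 0],
  [[12, 0, 0], [0, 0, 0], 0],
])

```text
clock: 8.05
tcp_pos: [0.538, 0.0045, 0.0411]
orientation: [-0.0, 0.691, 0.723, 0.0]
wrist_force: [0.2, -1.2, -0.1]
finger_gap: -0.0001
grip_force: 0.7
```

Emit:
step_arm([
  [[1, 0, 0], [0, 0, 0], 0],
  [[2, 0, 0], [0, 0, 0], 0],
  [[3, 0, 0], [0, 0, 0], 0],
  [[3, 0, 0], [0, 0, 0], 0],
])

```text
clock: 8.38
tcp_pos: [0.5378, 0.0075, 0.0412]
orientation: [-0.0, 0.691, 0.723, -0.0]
wrist_force: [0.3, -1.5, 0.7]
finger_gap: 0.0001
grip_force: 0.7
```

Emit:
step_arm([
  [[1, 0, 0], [0, 0, 0], 0],
  [[2, 0, 0], [0, 0, 0], 0],
  [[2, 0, 0], [0, 0, 0], 0],
])

```text
clock: 8.63
tcp_pos: [0.5377, 0.0095, 0.0412]
orientation: [-0.0, 0.691, 0.723, -0.0]
wrist_force: [0.9, -1.3, -0.4]
finger_gap: 0.0001
grip_force: 0.8
```

Emit:
step_arm([
  [[1, 0, 0], [0, 0, 0], 0],
  [[2, 0, 0], [0, 0, 0], 0],
  [[2, 0, 0], [0, 0, 0], 0],
])

```text
clock: 8.88
tcp_pos: [0.5377, 0.0097, 0.0413]
orientation: [0.001, 0.691, 0.722, -0.001]
wrist_force: [0.2, -7.6, -0.8]
finger_gap: 0.0002
grip_force: 3.9
```

It has stopped at y = 0.0097 m, about 2 mm past the predicted home position, and the force has risen to 7.6 N. I'll press a little more to confirm the end stop, then back off and rise.

Emit:
step_arm([
  [[1, 0, 0], [0, 0, 0], 0],
  [[2, 0, 0], [0, 0, 0], 0],
  [[2, 0, 0], [0, 0, 0], 0],
])

```text
clock: 9.13
tcp_pos: [0.5377, 0.0098, 0.0413]
orientation: [0.003, 0.692, 0.722, -0.003]
wrist_force: [0.2, -14.1, -0.1]
finger_gap: 0.0001
grip_force: 7.2
```

Emit:
step_arm([
  [[-8, 0, 0], [0, 0, 0], 0],
  [[-25, 0, 0], [0, 0, 0], 0],
  [[-45, 0, 0], [0, 0, 0], 0],
  [[-60, 0, -20], [0, 0, 0], 0],
  [[-65, 0, -60], [0, 0, 0], 0],
  [[-65, 0, -100], [0, 0, 0], 0],
  [[-65, 0, -130], [0, 0, 0], 0],
  [[-65, 0, -130], [0, 0, 0], 0],
])

```text
clock: 9.8
tcp_pos: [0.5439, -0.0521, 0.178]
orientation: [0.004, 0.691, 0.723, 0.003]
wrist_force: [1.0, -1.0, 0.1]
finger_gap: -0.0002
grip_force: 0.0
```

Run:
```python
from h import *
plan([])
im=imaging.read_camera('top');cv2.imwrite('pics/t3.png',cv2.resize(im[150:230,250:370,::-1],None,fx=6.6,fy=6.6,interpolation=cv2.INTER_CUBIC))
```

```text
t 9.8 p [ 0.5439 -0.0521  0.178 ] yaw 1.616 F [ 1.  -1.   0.1] gap -0.0002 q [-0.24  0.27 -0.14  1.15  0.    1.28]
```

View pics/t3.png

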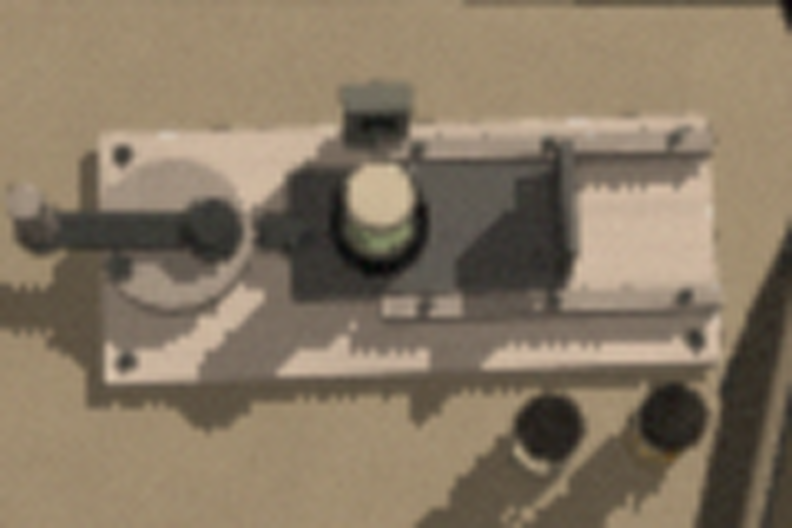

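The lever lies in line with the travel, with the peg at (25,200) and the hub at (213,230). The tab moved from (652,195) to (566,200), about 33 mm, so the shuttle is home against the cam. The vial is upright beside the reader, both spares are where they started, and the hand is clear.

```bash
python3 -c "
from h import *
print(env.hand_in())"
```

```text
the job is handed in; nothing more can be done
None
```

The job is handed in, with no verdict returned: the cam was turned to its low point first, then the shuttle was pushed fully home against its stop with the vial upright, and the hand finished clear.

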